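# Put the master bushing away and draw its case shut

## Robot

A 6-joint arm with a two-finger parallel gripper is mounted at the origin on a cart in front of the work surface, level with it; the furniture and walls round the work are solid. World frame = base frame: x ahead of the robot, y to its left, z up, the work surface at z = 0. Lengths are in mm, angles in rad, forces in N, time in s.
With the tool pointing down it reaches from about 275 to 750 mm from the base axis. Payload 10.2 kg.
Tool frame: the origin (TCP) lies midway between the tips of the shut fingers; the grasp point (between the pads) lies 19 mm behind it; z points along the fingers, y is the direction in which the jaws open and shut (so a half turn about z gives the same grasp; the last joint's range is limited). The gripper opens to 85 mm and grips with 20 to 120 N. Pads are 22 mm wide; open, the fingers measure 114 mm over their backs; the gripper's body (76 mm by 85 mm) begins 54 mm behind the grasp point. The pads swing forward as they close: fully open they stand 13 mm farther back than shut.
Start: joints at [-1.403, 0.313, 1.498, -0, 1.331, -0.223], TCP at [199.975, -485.429, 231.294] pointing down, gripper open.
Joint ranges: [-2.94, 2.94], [-0.97, 2.17], [0.19, 2.56], [-1.23, 4.37], [0.02, 3.11], [-2.88, 2.88]. Speed limits (rad/s): [2.39, 2.39, 3.01, 3.14, 3.14, 3.14].

## Interface

Orientations are given as a unit quaternion [w, x, y, z].
In Python, from rig import sense, optics, ctrl gives the robot as it stands.
- The arm moves only by the tool play_rows, never from a script. Its argument "plan" is a list of rows, each a list of 7 numbers: the shift along the world's x, y, z in mm, then the turn, a rotation vector about the world's x, y, z in rad, then the opening, from -1 (shut) to 1 (fully open), so that 0 is half open. A call has 1 to 5 rows; each row shifts and turns the pose as measured when the row begins; what a row does not reach is not made up. A row lasts 1/12 s, in which the tool goes at most 41.7 mm and 7.16 degrees, less where a joint would pass 70% of its speed; a pose out of reach is approached as far as the arm can. A call is refused whole if a number of a shift passes 41.7 or a number of a turn 0.125, either way. A call with a gripper value outside its range is refused whole. The fingers move at their own pace and stop on an object; "grip_force" is the grip in N (left out, the last holds). Time passes only in rows, so rows that do not move let the fingers close. It gives the time, the measured TCP pose, the force and the opening at its end, in the units of the state.
- sense(): the state, without advancing time (a new reading comes with each control period).
- optics.capture(name): name is "side" or "top"; returns a dict with "img" (400x640x3 uint8, blue, green, red), "fx", "fy", "cx", "cy" (pixels), "world_to_cam" (4x4, takes a point from world to camera coordinates). Camera axes: x right, y up, looking along -z (the intrinsics and any distortion apply to the point x, -y, -z); pixel columns grow to the right and rows downward; lengths in mm; the calibration is good to about 2 mm. A picture is of the moment at which its call begins. There is no depth.
- ctrl.finish_job(): hands the job in, once; it reports no verdict.
The state is a dict: "time_s": time; "joints": joint angles; "dq": joint speeds; "tau": joint torques, N m; "eef_pos": TCP position; "ee_rot": TCP orientation; "force": force on the tool from outside, world axes, zero at the start; "wrist_torque": the same for the moment, N m; "grip_width": opening from 0.0 (shut) to 1.0 (fully open).
Only numpy, scipy, OpenCV 4.12 (cv2) and the standard library are available. Lean on these libraries where they do the work, as an engineer would, in place of code of your own. Each camera call takes 0.05 s, during which the arm holds its last target. There are 200 camera calls.

## Task

Put the bronze bushing down over the little post inside the open case, so that it stands on the case's floor, and let go of it. Then shut the case: its flat lid has nothing to grip, so press your fingertips on top of the lid and drag it by friction towards the case's front wall until it is fully home. Press gently, for the thin lid bends if pushed too hard, and leave the other loose parts where they are.

Things in the scene. Friction and masses are not known exactly. Their poses are not given: they have to be found in the camera images.
- case: Grey plastic case fixed to the bench, 200 (x) x 104 (y) x 42 mm; origin at the centre of its underside, +x from its front wall to its rear, z up. Recess from x = -94 mm back, 84 mm wide, floor 6 mm above the bench. Front wall 32.5 mm, side walls 34 mm high (lid's top: 35 mm). A fixed black deck (top at 42 mm) covers the rear from x = 12 mm back; the lid parks under it.
- post (a point): Foot of the upright steel post in the recess, on its axis at floor height (case x = -62, y = 0, z = 6 mm). The post is 7 mm in diameter and 8 mm high with a bevelled top.
- lid (a joint): Lid opening in m: 0 = shut, front edge against the front wall; at most 0.072. Grows as the lid slides to the case's +x, under the deck. The lid stays where it is left; sliding it takes about 5 N along x; fingertips on its top have a friction coefficient of 0.5 or more, so press down with some 10 to 18 N. More than 30 N bends it.
- lid_front (a point): Middle of the lid's front edge, on its top face, 35 mm above the bench. The lid is a level aluminium plate 112 (along case x) x 83 x 4 mm with faint ribs; at the start only the first 36 to 48 mm behind the front edge show in front of the deck. Its underside is 4 mm above a bushing that stands on the case's floor.
- bushing_center (a point): Centre (half-way up) of the bronze bushing, a plain tube 22 mm in diameter and 21 mm high with a bore of 10 mm, standing upright on the bench; grasp it across the outside. Its z axis is the bore.
- ring_gauge: Steel ring gauge, 58 mm in diameter, 18 mm high, lying loose; a bystander. Origin at the centre of its underside.
- gauge_block: Steel gauge block 9 x 30 x 20 mm high, standing loose; a bystander. Origin at the centre of its underside.
- step_shaft: Turned stepped steel shaft, 101 mm long (its y), 22 mm in diameter, lying loose; a bystander. Origin at its underside.
Mind the look-alikes: they are no part of the job. What is shaped like the part that bears bushing_center but turquoise or yellow is not meant.

How it is judged:
By the outcome, as a careful person would: the job done as asked, in the order asked, and still so for the second after the job is handed in, with the robot touching nothing.
It also fails if it takes over 64 s, if anything falls off the work surface, if the arm or the gripper's body presses on something with over 40 N, if the wrist force passes 120 N, or if a joint passes its speed limit or range.

## Working session

There is one attempt and no reset: what is moved stays moved. The work goes in short steps, Python scripts to look and compute and a tool call to move; the robot and the scene stay as the last step left them, time stands still between calls to the robot, and variables do not carry over. Pictures are saved under pics/ and viewed, about 8 in all and at most 12, crops included, and the job is handed in when it is done.

Besides the shell and the picture viewer there is one more tool, called after "Call:" as a command line: name --pt "numbers of a row" for each row, then --argument value for the rest. play_rows: Moves the arm, as the interface text tells. Its arguments: {"type":"object","properties":{"plan":{"type":"array"},"grip_force":{"type":"number"}},"required":["plan"]}

```bash
mkdir -p pics
python3 - <<'E'
from rig import sense, optics
import cv2, numpy as np, pickle
s=sense(); print({k:np.round(v,3).tolist() for k,v in s.items()})
D={}
for n in("top","side"):
    c=optics.capture(n); D[n]=c; cv2.imwrite(f"pics/{n}0.png",c["img"]); print(n,{k:np.round(v,4).tolist() for k,v in c.items() if k!="img"})
pickle.dump(D,open("cap0.pkl","wb"))
E
```

```text
{'time_s': 0.0, 'joints': [-1.403, 0.313, 1.498, -0.0, 1.331, -0.223], 'dq': [0.0, -0.0, 0.001, 0.001, -0.001, -0.001], 'tau': [-0.0, -41.227, -25.974, -0.0, 0.004, -0.0], 'eef_pos': [199.939, -485.146, 230.721], 'ee_rot': [-0.001, 0.981, 0.194, 0.0], 'force': [-0.023, 0.359, 0.096], 'wrist_torque': [0.023, -0.003, -0.015], 'grip_width': 1.001}
top {'fx': 484.5055, 'fy': 484.5055, 'cx': 327.6396, 'cy': 190.4934, 'world_to_cam': [[-0.003, -1.0, -0.0028, 260.1012], [0.9704, -0.0036, 0.2414, -505.7775], [-0.2414, -0.002, 0.9704, -847.1341], [0.0, 0.0, 0.0, 1.0]]}
side {'fx': 499.5645, 'fy': 499.5645, 'cx': 316.8413, 'cy': 196.9698, 'world_to_cam': [[-0.9812, -0.1922, -0.02, 517.504], [0.1167, -0.6719, 0.7314, 84.2296], [-0.154, 0.7153, 0.6816, -1012.0184], [0.0, 0.0, 0.0, 1.0]]}
```

View pics/top0.png

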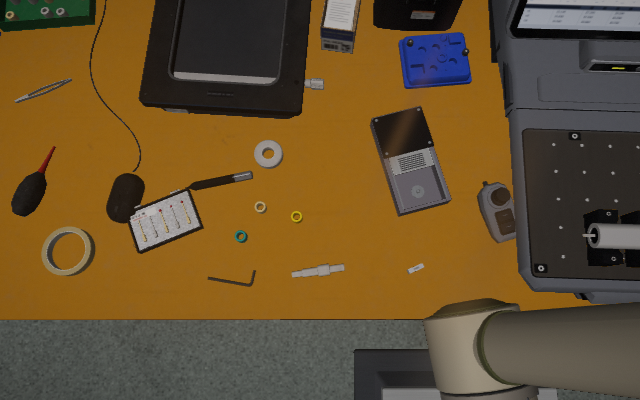

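View pics/side0.png

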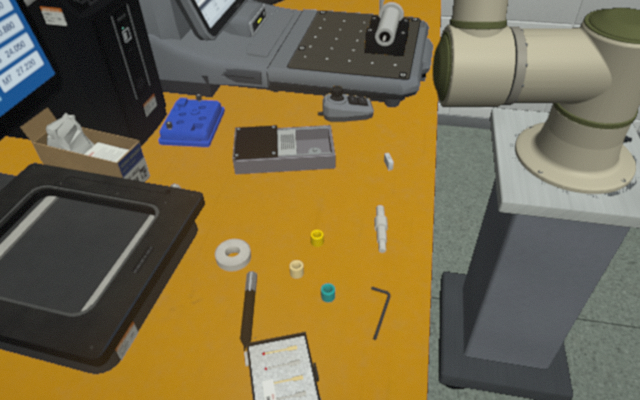

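Both views show three tubes. By top pixels they are cream-bronze (260,207), turquoise (241,237) and yellow (297,216); only the first is not an excluded colour. In the side view it is at (296,269). The case is at top (371–452, 107–216), with the post near (418,191). I'll confirm with one enlarged crop.

```bash
cat > h.py <<'E'
import numpy as np, cv2, pickle
def ray(c,u,v):
    M=np.array(c["world_to_cam"]); R=M[:3,:3]; t=M[:3,3]
    d=R.T@np.array([(u-c["cx"])/c["fx"],-(v-c["cy"])/c["fy"],-1.]); return -R.T@t,d/np.linalg.norm(d)
def onz(c,u,v,z):
    o,d=ray(c,u,v); return o+d*(z-o[2])/d[2]
def tri(a,pa,b,pb):
    o1,d1=ray(a,*pa); o2,d2=ray(b,*pb)
    s=np.linalg.lstsq(np.c_[d1,-d2],o2-o1,rcond=None)[0]
    p,q=o1+s[0]*d1,o2+s[1]*d2; return (p+q)/2,np.linalg.norm(p-q)
def proj(c,P):
    M=np.array(c["world_to_cam"]); x=M[:3,:3]@np.asarray(P,float)+M[:3,3]
    return np.array([c["cx"]+c["fx"]*x[0]/-x[2], c["cy"]-c["fy"]*x[1]/-x[2]])
E
python3 - <<'E'
from h import *
D=pickle.load(open("cap0.pkl","rb")); T,S=D["top"],D["side"]
def cen(c,box,lab):
    x0,y0,x1,y1=box; im=c["img"][y0:y1,x0:x1]; hsv=cv2.cvtColor(im,cv2.COLOR_BGR2HSV)
    bg=np.median(c["img"][y0:y1,x0:x1].reshape(-1,3),axis=0)
    m=(np.abs(im.astype(int)-bg).sum(2)>75).astype(np.uint8)
    n,l,st,ce=cv2.connectedComponentsWithStats(m); k=1+st[1:,4].argmax(); (cx,cy),r=cv2.minEnclosingCircle(np.argwhere(l==k)[:,::-1].astype(np.float32))
    print(lab,st[k],np.round(ce[k]+[x0,y0],1),(cx+x0,cy+y0),r,bg); return ce[k]+[x0,y0]
a=cen(T,(248,196,274,220),"T"); b=cen(S,(282,252,312,284),"S")
print(tri(T,a,S,b)); print(onz(T,*a,15),onz(S,*b,12))
for n,p in(("post",(418,191)),):print(n,onz(T,*p,14))
A=cv2.resize(T["img"][100:225,225:305+20],None,fx=4,fy=4,interpolation=cv2.INTER_CUBIC)[340:,:]
B=cv2.resize(T["img"][100:222,362:462],None,fx=4,fy=4,interpolation=cv2.INTER_CUBIC)
C=cv2.resize(S["img"][225:310,280:345],None,fx=4,fy=4,interpolation=cv2.INTER_CUBIC)
o=np.zeros((600,800,3),np.uint8); o[:488,:400]=B; o[:160,400:800]=A; o[170:510,400:660]=C; cv2.imwrite("pics/crop1.png",o)
E
```

```text
T [ 7  5 12 13 92] [260.3 207. ] (260.39473724365234, 207.0263156890869) 6.185710430145264 [ 22. 101. 152.]
S [  7   8  15  18 219] [296.2 268.4] (296.0, 268.5) 9.013978004455566 [ 33. 138. 187.]
(array([485.32105148, 391.22781489,  10.82618932]), np.float64(2.1104918068014786))
[485.50928162 390.67263618  15.        ] [483.97349173 392.29976177  12.        ]
post [516.98075524  79.72621488  14.        ]
```

View pics/crop1.png

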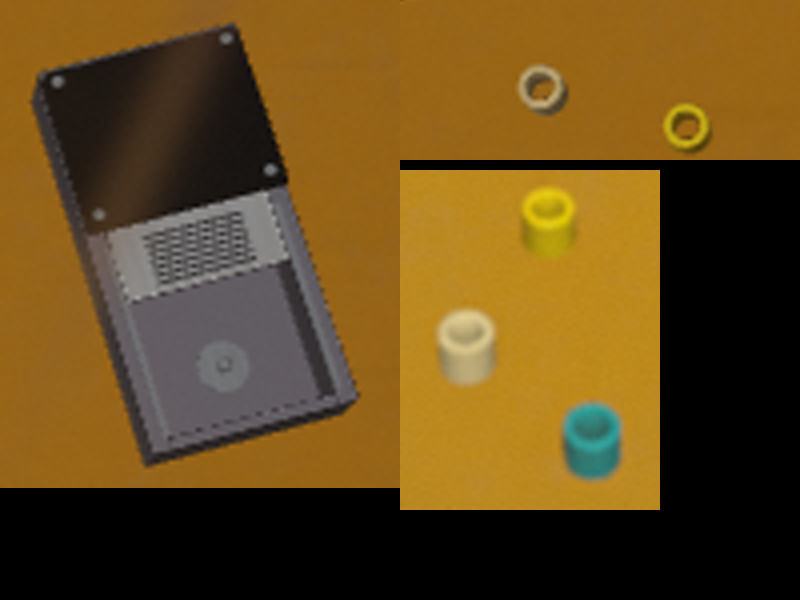

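The crop confirms that the cream-bronze plain tube (top 260,207; side 296,269) is the bushing; its neighbours are yellow and turquoise. The post is at top (417.7,190.7), and the lid edge is at crop (133,300)–(290,262). Next I'll find the case pose.

Run:
```python
from h import *
D=pickle.load(open("cap0.pkl","rb")); T,S=D["top"],D["side"]
f=lambda p:(362+p[0]/4-.375,100+p[1]/4-.375)
P={n:onz(T,*f(p),z) for n,p,z in [("RL",(40,73),42),("RR",(235,24),42),("FR",(288,183),42),("FL",(90,235),42),("lidL",(133,300),35),("lidR",(290,262),35),("post",(224.5,364),14),("pad",(223,366),6),("cfR",(355,400),33),("cfL",(146,450),33)]}
for k,v in P.items(): print(k,np.round(v,1))
d=lambda a,b:(np.linalg.norm(P[a]-P[b]).round(1),np.degrees(np.arctan2(*(P[a]-P[b])[1::-1])).round(2))
print("len88",d("RL","FL"),d("RR","FR"),"w104",d("RL","RR"),d("FL","FR"),d("lidL","lidR"),d("cfL","cfR"))
g=cv2.resize(S["img"][115:180,225:345],None,fx=6,fy=6,interpolation=cv2.INTER_CUBIC); cv2.imwrite("pics/crop2.png",g)
# bushing: top rim and base
for z in(10.5,21): print(z,proj(T,[485,391,z]),proj(S,[485,391,z]))
print("block",onz(T,416,268,20),"shaft",onz(T,318,271,15),"yel",onz(T,297,216,15),"turq",onz(T,241,237,15),"ring",onz(T,268,154,18))
```

```text
RL [660.6 170.3  42. ]
RR [686.5  71.8  42. ]
FR [602.3  49.9  42. ]
FL [575.9 148.   42. ]
lidL [544.9 127.2  35. ]
lidR [563.9  49.6  35. ]
post [517.7  80.2  14. ]
pad [518.7  79.5   6. ]
cfR [494.9  21.7  33. ]
cfL [470.7 123.4  33. ]
len88 (np.float64(87.6), np.float64(14.74)) (np.float64(87.0), np.float64(14.56)) w104 (np.float64(101.8), np.float64(104.74)) (np.float64(101.5), np.float64(105.06)) (np.float64(79.9), np.float64(103.79)) (np.float64(104.5), np.float64(103.39))
10.5 [260.45553083 207.75094342] [295.79190605 268.29202677]
21 [259.71584489 206.63686016] [295.46972169 264.09601812]
block [365.53852624  91.85252991  20.        ] shaft [360.92632421 277.27392136  15.        ] yel [467.33368584 318.46772768  15.        ] turq [426.43712585 426.20979644  15.        ] ring [593.71272906 378.11254174  18.        ]
```

View pics/crop2.png

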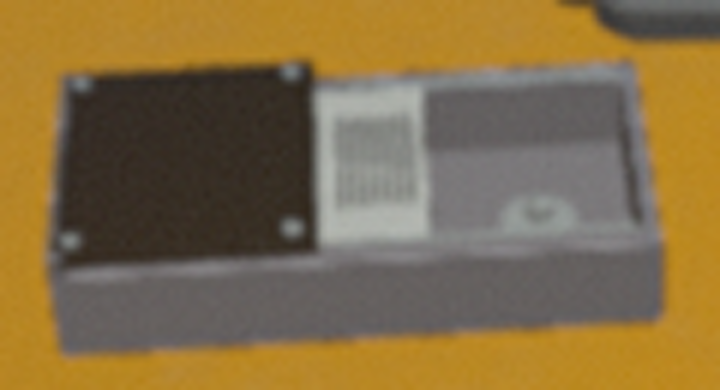

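Run:
```python
from h import *
D=pickle.load(open("cap0.pkl","rb")); T,S=D["top"],D["side"]
print("post",tri(T,(417.75,190.6),S,(314.75,150.1)))
print("cyl end",tri(T,(588,236),S,(384,38)))
print("bench corner",tri(T,(541,268),S,(410,70)))
```

```text
post (array([517.77186917,  78.98246822,   7.50906756]), np.float64(3.174601924869345))
cyl end (array([ 407.60836116, -177.12720644,  138.68624956]), np.float64(0.06190034829674669))
bench corner (array([ 350.17935594, -106.54599731,  105.14468223]), np.float64(14.843739879715516))
```

Call:
play_rows --pt "0 0 25 0 0 0 0" --pt "15 30 20 0 0 -0.06 0" --pt "15 38 0 0 0 -0.076 0" --pt "15 38 0 0 0 0 0" --pt "15 38 0 0 0 0 0" --grip_force 40

```text
time_s: 0.52
eef_pos: [258.2, -340.4, 273.8]
ee_rot: [-0.003, 0.993, 0.119, 0.0]
force: [1.5, -0.6, 0.5]
grip_width: 0.504
```

Call:
play_rows --pt "10 40 0 0 0 0 0" --pt "10 40 0 0 0 0 0" --pt "10 40 0 0 0 0 0" --pt "10 40 0 0 0 0 0" --pt "10 40 0 0 0 0 0"

```text
time_s: 0.93
eef_pos: [306.5, -137.4, 272.5]
ee_rot: [-0.004, 0.993, 0.118, 0.0]
force: [0.9, 0.3, 0.3]
grip_width: 0.498
```

Call:
play_rows --pt "15 40 0 0 0 0 0" --pt "15 40 0 0 0 0 0" --pt "15 40 0 0 0 0 0" --pt "15 40 0 0 0 0 0" --pt "15 40 0 0 0 0 0"

```text
time_s: 1.35
eef_pos: [375.7, 59.6, 272.9]
ee_rot: [-0.004, 0.993, 0.117, 0.002]
force: [1.6, -0.1, 0.3]
grip_width: 0.498
```

Call:
play_rows --pt "15 40 -15 0 0 0 0" --pt "15 40 -20 0 0 0 0" --pt "15 40 -20 0 0 0 0" --pt "15 40 -20 0 0 0 0" --pt "15 40 -20 0 0 0 0"

```text
time_s: 1.77
eef_pos: [440.9, 240.0, 191.2]
ee_rot: [-0.003, 0.993, 0.119, 0.005]
force: [0.5, -0.8, 1.1]
grip_width: 0.504
```

Call:
play_rows --pt "10 36 -18 0 0 0.016 0" --pt "10 36 -18 0 0 0 0" --pt "10 36 -18 0 0 0 0" --pt "10 36 -18 0 0 0 0" --pt "4 7 -20 0 0 0 0"

```text
time_s: 2.18
eef_pos: [482.9, 395.6, 96.2]
ee_rot: [-0.003, 0.992, 0.129, 0.005]
force: [-0.1, -0.7, -0.1]
grip_width: 0.501
```

Call:
play_rows --pt "0 0 -10 0 0 0 0" --pt "0 0 -10 0 0 0 0" --pt "0 0 0 0 0 0 0" --pt "0 0 0 0 0 0 0"

```text
time_s: 2.52
eef_pos: [480.3, 395.0, 69.5]
ee_rot: [-0.001, 0.992, 0.13, 0.001]
force: [0.2, 0.4, 0.5]
grip_width: 0.501
```

Call:
play_rows --pt "5 -4 -10 0 0 0 0" --pt "0 0 -10 0 0 0 0" --pt "0 0 0 0 0 0 0"

```text
time_s: 2.77
eef_pos: [487.1, 388.9, 51.0]
ee_rot: [-0.002, 0.992, 0.129, 0.003]
force: [-0.7, -0.0, -0.7]
grip_width: 0.499
```

```bash
cat > look.py <<'E'
import sys; from h import *; from rig import sense, optics
def look(name,bt,bs,f=5):
    T,S=optics.capture("top"),optics.capture("side"); pickle.dump({"top":T,"side":S},open(name+".pkl","wb"))
    A=[cv2.resize(c["img"][b[1]:b[3],b[0]:b[2]],None,fx=f,fy=f,interpolation=cv2.INTER_CUBIC) for c,b in((T,bt),(S,bs))]
    h=max(a.shape[0] for a in A); A=[cv2.copyMakeBorder(a,0,h-a.shape[0],0,0,cv2.BORDER_CONSTANT) for a in A]
    cv2.imwrite(f"pics/{name}.png",np.hstack(A)); s=sense(); print(s["time_s"],s["eef_pos"],s["ee_rot"],s["force"],s["grip_width"]); return T,S
E
python3 -c "
from look import *
look('near',(225,160,305,260),(255,200,335,300))"
```

```text
2.8667 [487.63397657 389.52239262  52.47483855] [-0.00236983  0.99167303  0.12871261  0.00347233] [-0.24625619  0.19407412 -0.4841043 ] 0.49329483237193006
```

View pics/near.png

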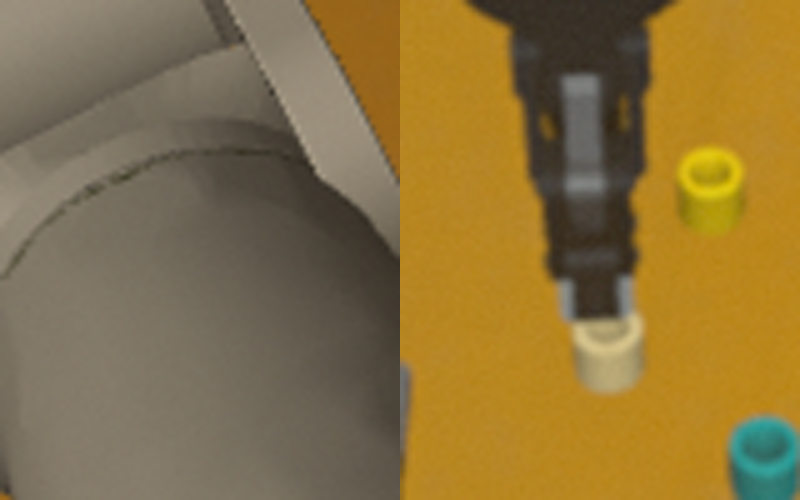

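The side view shows the fingers straddling the bronze bushing (crop 607,350), about 1–2 mm too far in +x. That agrees with the measured TCP. I'll correct this and descend.

Call:
play_rows --pt "-2 1 -12 0 0 0 0" --pt "0 0 -12 0 0 0 0" --pt "0 0 -10 0 0 0 0" --pt "0 0 -6 0 0 0 0" --pt "0 0 0 0 0 0 0"

```text
time_s: 3.28
eef_pos: [485.4, 390.6, 9.2]
ee_rot: [-0.003, 0.992, 0.129, 0.004]
force: [0.5, 0.2, 0.1]
grip_width: 0.495
```

Call:
play_rows --pt "0 0 -3 0 0 0 0" --pt "0 0 0 0 0 0 -1" --pt "0 0 0 0 0 0 -1" --pt "0 0 0 0 0 0 -1" --pt "0 0 0 0 0 0 -1" --grip_force 40

```text
time_s: 3.7
eef_pos: [485.6, 390.9, 5.9]
ee_rot: [-0.003, 0.992, 0.129, 0.004]
force: [0.2, -0.6, -0.5]
grip_width: 0.235
```

Call:
play_rows --pt "0 0 0 0 0 0 -1" --pt "0 0 0 0 0 0 -1" --pt "0 0 0 0 0 0 -1"

```text
time_s: 3.95
eef_pos: [485.8, 391.0, 6.4]
ee_rot: [-0.003, 0.992, 0.129, 0.005]
force: [0.3, -0.4, -0.3]
grip_width: 0.238
```

Call:
play_rows --pt "0 0 8 0 0 0 -1" --pt "0 0 20 0 0 0 -1" --pt "0 0 25 0 0 0 -1" --pt "0 0 20 0 0 0 -1" --pt "0 0 0 0 0 0 -1"

```text
time_s: 4.37
eef_pos: [484.9, 390.6, 83.2]
ee_rot: [-0.002, 0.992, 0.129, 0.004]
force: [0.1, 0.3, 1.0]
grip_width: 0.231
```

Call:
play_rows --pt "3 -30 0 0 0 0 -1" --pt "3 -30 0 0 0 0 -1" --pt "3 -30 0 0 0 0 -1" --pt "3 -30 0 0 0 0 -1" --pt "3 -30 0 0 0 0 -1"

```text
time_s: 4.78
eef_pos: [498.3, 240.4, 83.9]
ee_rot: [-0.004, 0.991, 0.133, 0.006]
force: [0.2, 0.9, -0.3]
grip_width: 0.233
```

Call:
play_rows --pt "3 -30 0 0 0 0 -1" --pt "3 -30 0 0 0 0 -1" --pt "3 -30 0 0 0 0 -1" --pt "3 -30 0 0 0 0 -1" --pt "0 0 0 0 0 0 -1"

```text
time_s: 5.2
eef_pos: [509.5, 110.4, 82.6]
ee_rot: [-0.003, 0.991, 0.131, 0.005]
force: [1.2, 0.2, -1.0]
grip_width: 0.236
```

Call:
play_rows --pt "4 -15 0 0 0 0 -1" --pt "4 -14 0 0 0 0 -1" --pt "0 0 -12 0 0 0 -1" --pt "0 0 -10 0 0 0 -1" --pt "0 0 0 0 0 0 -1"

```text
time_s: 5.62
eef_pos: [517.3, 78.9, 58.8]
ee_rot: [-0.003, 0.992, 0.13, 0.005]
force: [-0.3, -0.7, -1.9]
grip_width: 0.236
```

```bash
python3 -c "
from look import *
look('post1',(362,110,462,220),(225,90,345,190),6)"
```

```text
5.7167 [517.89727413  79.21020413  60.19651984] [-0.00329942  0.99149935  0.12994669  0.00565697] [ 0.35650712  1.2105727  -1.16371571] 0.23607045448091907
```

```bash
python3 -c "
import cv2; a=cv2.imread('pics/post1.png')[:600,600:]; cv2.imwrite('pics/post1s.png',a)
from h import *; S=pickle.load(open('post1.pkl','rb'))['side']
for p in ([517.7,80.2,14],[517.7,80.2,6],[517.7,80.2,53],[517.7,80.2,74]): print(p,(proj(S,p)-[225,90]+.5)*6)
"
```

```text
[517.7, 80.2, 14] [536.10812067 349.4130718 ]
[517.7, 80.2, 6] [536.66780879 368.00011718]
[517.7, 80.2, 53] [533.29207397 255.89315238]
[517.7, 80.2, 74] [531.71271203 203.44309877]
```

View pics/post1s.png

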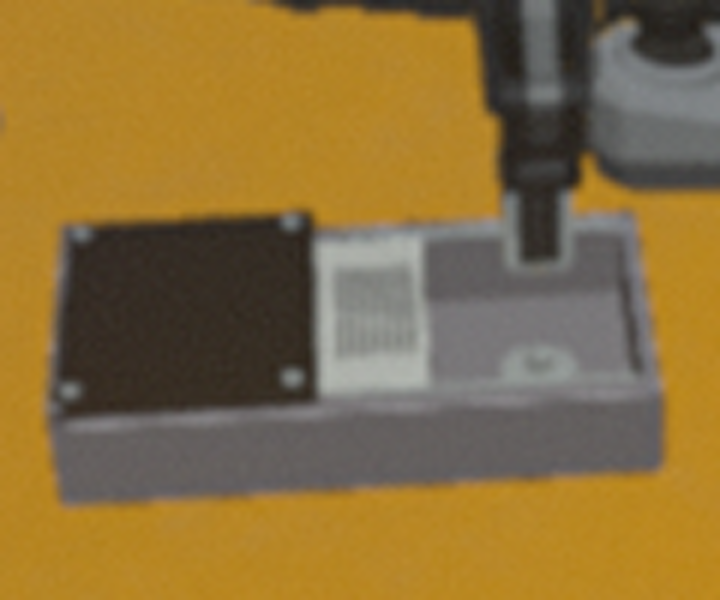

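The side view shows the gripper above the recess, with the near pad at crop u≈540 in line with the post at u≈541. I'll descend, watching the force. Bushing-on-post contact would come at TCP z≈20, and standing on the floor at z≈12.

Call:
play_rows --pt "0 1 -12 0 0 0 -1" --pt "0 0 -12 0 0 0 -1" --pt "0 0 -8 0 0 0 -1" --pt "0 0 0 0 0 0 -1" --pt "0 0 0 0 0 0 -1"

```text
time_s: 6.13
eef_pos: [518.9, 82.4, 29.2]
ee_rot: [-0.003, 0.991, 0.132, 0.008]
force: [0.1, 0.3, 0.1]
grip_width: 0.233
```

Call:
play_rows --pt "-1 -2 -2 0 0 0 -1" --pt "0 0 0 0 0 0 -1"

```text
time_s: 6.3
eef_pos: [518.2, 80.6, 28.1]
ee_rot: [-0.003, 0.991, 0.132, 0.008]
force: [-0.4, -0.4, -0.5]
grip_width: 0.233
```

Call:
play_rows --pt "0 0 0 0 0 0 -1" --pt "0 0 0 0 0 0 -1"

```text
time_s: 6.47
eef_pos: [518.6, 80.5, 28.9]
ee_rot: [-0.003, 0.991, 0.132, 0.009]
force: [0.1, 0.1, -0.1]
grip_width: 0.233
```

Call:
play_rows --pt "-0.5 0 -3 0 0.009 0 -1" --pt "0 0 -3 0 0 0 -1" --pt "0 0 0 0 0 0 -1"

```text
time_s: 6.72
eef_pos: [518.5, 80.4, 23.0]
ee_rot: [-0.003, 0.991, 0.132, 0.005]
force: [-0.3, -0.7, -1.1]
grip_width: 0.23
```

Call:
play_rows --pt "0 0 -2 0 0 0 -1" --pt "0 0 -2 0 0 0 -1" --pt "0 0 0 0 0 0 -1"

```text
time_s: 6.97
eef_pos: [518.4, 80.4, 18.4]
ee_rot: [-0.003, 0.991, 0.132, 0.004]
force: [0.1, 0.3, 0.1]
grip_width: 0.234
```

Call:
play_rows --pt "0 0 -2 0 0 0 -1" --pt "0 0 -2 0 0 0 -1" --pt "0 0 0 0 0 0 -1"

```text
time_s: 7.22
eef_pos: [518.3, 80.4, 13.8]
ee_rot: [-0.003, 0.991, 0.132, 0.004]
force: [-0.0, 0.6, -1.3]
grip_width: 0.233
```

Call:
play_rows --pt "0 0 -1.5 0 0 0 -1" --pt "0 0 0 0 0 0 -1"

```text
time_s: 7.38
eef_pos: [518.2, 80.5, 12.0]
ee_rot: [-0.003, 0.991, 0.132, 0.004]
force: [0.7, 0.2, -0.5]
grip_width: 0.236
```

Call:
play_rows --pt "0 0 -0.8 0 0 0 -1" --pt "0 0 0 0 0 0 -1"

```text
time_s: 7.55
eef_pos: [518.5, 80.5, 11.4]
ee_rot: [-0.003, 0.991, 0.132, 0.004]
force: [0.4, 1.0, -0.3]
grip_width: 0.237
```

Call:
play_rows --pt "0 0 -0.8 0 0 0 -1" --pt "0 0 0 0 0 0 -1"

```text
time_s: 7.72
eef_pos: [518.7, 80.5, 11.5]
ee_rot: [-0.003, 0.991, 0.132, 0.005]
force: [0.1, 0.8, 0.2]
grip_width: 0.236
```

Now at floor height, so I'll release with a small opening and lift out.

Call:
play_rows --pt "0 0 0 0 0 0 -0.2" --pt "0 0 0 0 0 0 -0.2" --pt "0 0 0 0 0 0 -0.2" --pt "0 0 0 0 0 0 -0.2" --pt "0 0 8 0 0 0 -0.2"

```text
time_s: 8.13
eef_pos: [518.0, 80.5, 18.6]
ee_rot: [-0.003, 0.991, 0.132, 0.004]
force: [0.0, 0.9, -1.3]
grip_width: 0.4
```

Call:
play_rows --pt "0 0 12 0 0 0 -0.2" --pt "0 0 25 0 0 0 -0.2" --pt "0 0 35 0 0 0 -0.2" --pt "0 0 35 0 0 0 -0.2" --pt "0 0 0 0 0 0 -0.2"

```text
time_s: 8.55
eef_pos: [516.8, 80.5, 132.0]
ee_rot: [-0.004, 0.991, 0.132, 0.003]
force: [0.7, -0.1, 1.9]
grip_width: 0.4
```

```bash
python3 -c "
from look import *
look('rel',(362,100,462,220),(225,100,345,190),6)
import cv2; a=cv2.imread('pics/rel.png')[:600,600:]; cv2.imwrite('pics/rels.png',a)
S=pickle.load(open('rel.pkl','rb'))['side']
for z in (6,27): print((proj(S,[517.7,80.2,z])-[225,100]+.5)*6+[5,5])
"
```

```text
8.65 [514.62273892  80.59542718 126.96663793] [-4.38446763e-03  9.91282825e-01  1.31675114e-01 -8.95745015e-04] [ 1.25077358  1.08305301 -0.77878459] 0.3985524477268755
[541.66780879 313.00011718]
[540.18581307 263.78356119]
```

View pics/rels.png

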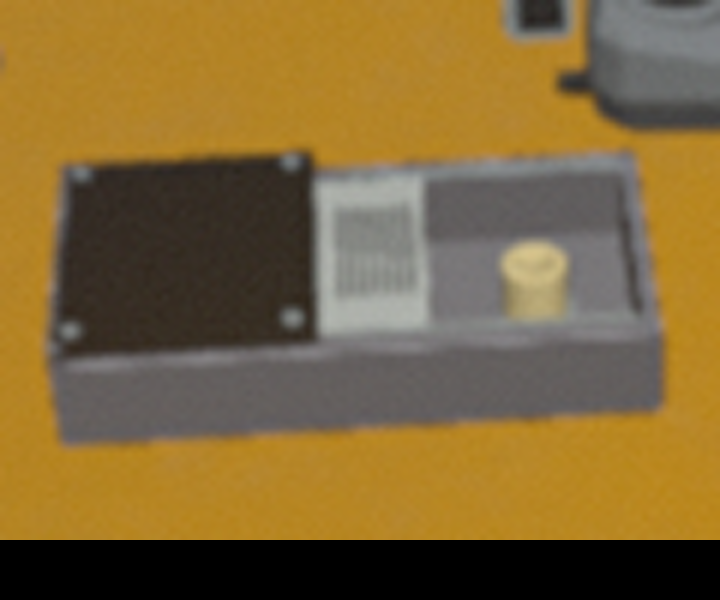

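The bushing stands upright on the floor over the post: its rim centre is at crop (536,262), against (540,264) expected. From (133,300)–(290,262), the lid's front edge is at about case x −24, an opening of ~70 mm. I'll close the fingers and move above the visible lid strip at world (572, 94).

Call:
play_rows --pt "20 5 -8 0 0 0 -1" --pt "20 5 -15 0 0 0 -1" --pt "17 4 -20 0 0 0 -1" --pt "0 0 -18 0 0 0 -1" --pt "0 0 0 0 0 0 -1" --grip_force 20

```text
time_s: 9.07
eef_pos: [571.0, 95.2, 59.0]
ee_rot: [-0.005, 0.991, 0.131, -0.004]
force: [-0.8, 0.8, -1.9]
grip_width: -0.002
```

Call:
play_rows --pt "0 0 0 0 0 0 -1" --pt "0 0 0 0 0 0 -1"

```text
time_s: 9.23
eef_pos: [569.5, 95.2, 57.3]
ee_rot: [-0.005, 0.991, 0.131, -0.007]
force: [0.1, 0.2, 0.0]
grip_width: -0.002
```

Call:
play_rows --pt "1.5 0 -9 -0.008 -0.015 0 -1" --pt "0 0 -8 0 0 0 -1" --pt "0 0 0 0 0 0 -1" --pt "0 0 0 0 0 0 -1"

```text
time_s: 9.57
eef_pos: [571.1, 94.9, 42.4]
ee_rot: [-0.0, 0.991, 0.131, 0.002]
force: [0.4, 0.1, -0.3]
grip_width: -0.002
```

Call:
play_rows --pt "0 0 -2 0 0 0 -1" --pt "0 0 -2 0 0 0 -1" --pt "0 0 0 0 0 0 -1"

```text
time_s: 9.82
eef_pos: [571.6, 94.8, 39.7]
ee_rot: [-0.0, 0.991, 0.131, 0.002]
force: [-0.2, -0.0, -0.2]
grip_width: -0.001
```

Call:
play_rows --pt "0 0 -1.5 0 0 0 -1" --pt "0 0 0 0 0 0 -1"

```text
time_s: 9.98
eef_pos: [571.8, 94.7, 38.5]
ee_rot: [-0.0, 0.991, 0.131, 0.003]
force: [0.3, 0.0, 0.4]
grip_width: 0.0
```

Call:
play_rows --pt "0 0 -1.5 0 0 0 -1" --pt "0 0 0 0 0 0 -1"

```text
time_s: 10.15
eef_pos: [571.9, 94.7, 37.0]
ee_rot: [-0.0, 0.991, 0.131, 0.003]
force: [-0.4, 0.2, -0.0]
grip_width: 0.004
```

Call:
play_rows --pt "0 0 -1 0 0 0 -1"

```text
time_s: 10.23
eef_pos: [572.0, 94.7, 36.1]
ee_rot: [-0.0, 0.991, 0.131, 0.003]
force: [-0.6, 0.2, 0.4]
grip_width: -0.001
```

Call:
play_rows --pt "0 0 -1 0 0 0 -1"

```text
time_s: 10.32
eef_pos: [572.0, 94.7, 35.0]
ee_rot: [-0.0, 0.991, 0.131, 0.003]
force: [-0.4, -0.4, 4.0]
grip_width: -0.005
```

Call:
play_rows --pt "0 0 -1 0 0 0 -1"

```text
time_s: 10.4
eef_pos: [572.1, 94.7, 34.8]
ee_rot: [-0.0, 0.991, 0.131, 0.003]
force: [-6.6, -1.1, 15.8]
grip_width: 0.003
```

Call:
play_rows --pt "-3.9 -1 -0.8 0 0 0 -1"

```text
time_s: 10.48
eef_pos: [569.5, 93.8, 35.0]
ee_rot: [0.0, 0.991, 0.131, 0.005]
force: [3.8, 0.5, 5.1]
grip_width: -0.0
```

Call:
play_rows --pt "-3.9 -1 -0.8 0 0 0 -1"

```text
time_s: 10.57
eef_pos: [566.7, 92.9, 35.1]
ee_rot: [0.0, 0.991, 0.131, 0.006]
force: [2.7, 1.4, 3.3]
grip_width: 0.002
```

Call:
play_rows --pt "-1 -0.3 -1.3 0 0 0 -1"

```text
time_s: 10.65
eef_pos: [566.4, 92.7, 34.9]
ee_rot: [0.0, 0.991, 0.131, 0.008]
force: [-0.7, 2.9, 14.0]
grip_width: 0.003
```

Call:
play_rows --pt "-2.9 -0.8 -1.4 0 0 0 -1"

```text
time_s: 10.73
eef_pos: [565.2, 92.3, 35.0]
ee_rot: [0.0, 0.991, 0.131, 0.01]
force: [4.2, 4.7, 9.2]
grip_width: 0.001
```

Call:
play_rows --pt "-2.9 -0.8 -1.4 0 0 0 -1"

```text
time_s: 10.82
eef_pos: [564.0, 91.9, 35.0]
ee_rot: [0.0, 0.991, 0.131, 0.013]
force: [3.7, 2.8, 6.8]
grip_width: 0.003
```

Call:
play_rows --pt "-3.9 -1 -1.8 -0.003 0.015 0 -1"

```text
time_s: 10.9
eef_pos: [561.9, 91.3, 34.9]
ee_rot: [0.001, 0.991, 0.131, 0.009]
force: [4.0, 4.7, 11.1]
grip_width: 0.001
```

Call:
play_rows --pt "-3.9 -1 -1.8 0 0.01 0 -1"

```text
time_s: 10.98
eef_pos: [560.0, 90.8, 34.9]
ee_rot: [0.0, 0.991, 0.13, 0.006]
force: [4.2, 4.6, 10.5]
grip_width: 0.003
```

```bash
cat > lid.py <<'E'
from look import *
def lid(S,y=28):
    # walk along case axis at lid top height, z=35, case-y = y (near-camera side), report brightness step
    th=np.radians(14.7); ex=np.array([np.cos(th),np.sin(th),0]); ey=np.array([-ex[1],ex[0],0])
    g=cv2.cvtColor(S["img"],cv2.COLOR_BGR2GRAY).astype(np.float32); xs=np.arange(-96,14,1.)
    v=[]
    for yy in(y-4,y,y+4):
        uv=np.array([proj(S,np.array([517.7,80.2,35])+ex*(x+62)+ey*yy)+[.8,.8] for x in xs],np.float32)
        v.append(cv2.remap(g,uv[:,:1],uv[:,1:],cv2.INTER_LINEAR)[:,0])
    return xs,np.mean(v,0)
if __name__=="__main__":
    for n in (["rel"] if len(sys.argv)>1 else [])+[None]:
        S=pickle.load(open("rel.pkl","rb"))["side"] if n else optics.capture("side")
        xs,v=lid(S); d=v[4:]-v[:-4]; i=d.argmax(); print("lid front case x ~",xs[i]+2,"step",d[i].round(1)); 
        if len(sys.argv)>1: print(v[::4].astype(int))
    s=sense(); print(s["eef_pos"],s["force"])
E
python3 lid.py v
```

```text
lid front case x ~ -24.0 step 52.8
[119  82 112 120 119 118 121 141 164 168 162 142 114 119 119 119 118 117
 140 173 171 171 171 169 169 167 175 140]
lid front case x ~ -30.0 step 48.8
[121  82 114 120 120 120 122 142 164 170 163 143 115 119 120 119 121 170
 169 171 171 170 170 171 171 176 176 140]
[559.70505971  90.7034513   34.86657117] [ 2.18928594  3.53928624 10.99137842]
```

The lid front moved from −24 to −30, so the drag works at 10–12 N. Continuing with slightly more pressure.

Call:
play_rows --pt "-3.9 -1.1 -2 0 0.006 0 -1" --pt "-3.9 -1.1 -2 0 0.006 0 -1" --pt "-3.9 -1.1 -2 0 0.006 0 -1"

```text
time_s: 11.28
eef_pos: [554.7, 89.3, 34.9]
ee_rot: [-0.001, 0.991, 0.13, 0.007]
force: [3.9, 5.2, 11.9]
grip_width: 0.001
```

Call:
play_rows --pt "-3.9 -1.2 -2 0 0.006 0 -1" --pt "-3.9 -1.2 -2 0 0.006 0 -1" --pt "-3.9 -1.2 -2 0 0.006 0 -1" --pt "-3.9 -1.2 -2 0 0.006 0 -1"

```text
time_s: 11.62
eef_pos: [547.6, 87.4, 34.9]
ee_rot: [-0.004, 0.992, 0.129, 0.009]
force: [3.0, 6.2, 13.3]
grip_width: -0.003
```

```bash
python3 lid.py
```

```text
lid front case x ~ -43.0 step 42.5
[547.24178587  87.29257694  34.87693216] [ 2.86374218  5.85876569 14.30627535]
```

Call:
play_rows --pt "-5 -0.7 -2 -0.002 0.007 0 -1" --pt "-5 -0.7 -2 -0.002 0.007 0 -1" --pt "-5 -0.7 -2 -0.002 0.007 0 -1" --pt "-5 -0.7 -2 -0.002 0.007 0 -1" --pt "-5 -0.7 -2 -0.002 0.007 0 -1"

```text
time_s: 12.08
eef_pos: [534.6, 84.0, 34.9]
ee_rot: [0.001, 0.992, 0.129, 0.008]
force: [5.8, 2.2, 12.2]
grip_width: 0.002
```

Call:
play_rows --pt "-5 -1 -2 -0.002 0.007 0 -1" --pt "-5 -1 -2 -0.002 0.007 0 -1" --pt "-5 -1 -2 -0.002 0.007 0 -1" --pt "-5 -1 -2 -0.002 0.007 0 -1" --pt "-5 -1 -2 -0.002 0.007 0 -1"

```text
time_s: 12.5
eef_pos: [521.4, 80.4, 34.9]
ee_rot: [0.005, 0.992, 0.128, 0.008]
force: [4.5, 4.0, 13.2]
grip_width: -0.002
```

```bash
python3 lid.py
```

```text
lid front case x ~ -70.0 step 42.4
[520.95828093  80.35001645  34.84656824] [ 2.66196707  2.2855664  13.88956488]
```

Call:
play_rows --pt "-5 -0.9 -2 0.001 0.007 0 -1" --pt "-5 -0.9 -2 0.001 0.007 0 -1" --pt "-5 -0.9 -2 0.001 0.007 0 -1" --pt "-5 -0.9 -2 0.001 0.007 0 -1" --pt "-5 -0.9 -2 0.001 0.007 0 -1"

```text
time_s: 12.97
eef_pos: [508.4, 76.9, 34.9]
ee_rot: [0.002, 0.992, 0.128, 0.009]
force: [4.5, 3.4, 14.3]
grip_width: 0.001
```

Call:
play_rows --pt "-5 -1 -2 0.001 0.007 0 -1" --pt "-5 -1 -2 0.001 0.007 0 -1" --pt "-5 -1 -2 0.001 0.007 0 -1"

```text
time_s: 13.22
eef_pos: [500.6, 74.8, 34.9]
ee_rot: [-0.0, 0.992, 0.127, 0.009]
force: [5.3, 5.0, 14.2]
grip_width: -0.002
```

```bash
python3 lid.py v
```

```text
lid front case x ~ -24.0 step 52.8
[119  82 112 120 119 118 121 141 164 168 162 142 114 119 119 119 118 117
 140 173 171 171 171 169 169 167 175 140]
lid front case x ~ -91.0 step 68.8
[118 119 175 171 173 172 172 172 171 174 175 174 175 174 174 173 173 173
 173 173 173 172 172 172 172 172 172 138]
[500.2219614   74.70719372  34.82450871] [ 2.59175706  4.04090783 15.70651229]
```

Call:
play_rows --pt "-4 -1 -2 0 0.007 0 -1" --pt "-4 -1 -2 0 0.007 0 -1"

```text
time_s: 13.43
eef_pos: [497.4, 73.5, 34.9]
ee_rot: [-0.001, 0.992, 0.127, 0.009]
force: [6.4, 3.7, 12.3]
grip_width: -0.001
```

Call:
play_rows --pt "-4 -1 -2 0 0.007 0 -1" --pt "-4 -1 -2 0 0.007 0 -1"

```text
time_s: 13.6
eef_pos: [495.2, 72.0, 34.9]
ee_rot: [-0.001, 0.992, 0.126, 0.01]
force: [7.1, 4.4, 12.7]
grip_width: -0.001
```

```bash
python3 lid.py
```

```text
lid front case x ~ -93.0 step 48.9
[495.00237532  71.94554086  34.85432893] [ 6.19058412  4.23364499 12.98006088]
```

Call:
play_rows --pt "-3 -0.8 -2.5 0 0.007 0 -1" --pt "-3 -0.8 -2.5 0 0.007 0 -1"

```text
time_s: 13.82
eef_pos: [495.1, 71.8, 34.7]
ee_rot: [-0.002, 0.992, 0.125, 0.012]
force: [3.8, 10.4, 20.6]
grip_width: -0.001
```

Call:
play_rows --pt "-1 -0.3 5 0 0 0 -1" --pt "0 0 20 0 0 0 -1" --pt "0 0 35 0 0 0 -1" --pt "-20 0 40 0 0 0 -1" --pt "-30 0 40 0 0 0 -1"

```text
time_s: 14.23
eef_pos: [447.4, 71.6, 164.7]
ee_rot: [-0.003, 0.992, 0.125, 0.006]
force: [0.5, -0.4, 0.1]
grip_width: 0.001
```

Run:
```python
from look import *
T,S=look('fin',(362,100,462,222),(225,100,345,190),4)
from lid import lid
xs,v=lid(S); d=v[4:]-v[:-4]; print(xs[d.argmax()]+2)
g=cv2.resize(S["img"][105:185,225:345],None,fx=6,fy=6,interpolation=cv2.INTER_CUBIC); cv2.imwrite("pics/fins.png",g)
th=np.radians(14.7)
for x in(-100,-94): 
  p=[517.7+np.cos(th)*(x+62),80.2+np.sin(th)*(x+62),35]; print(x,(proj(S,p)+.8-[225,105]+.5)*6)
D=pickle.load(open("cap0.pkl","rb"))["side"]["img"][190:,200:400].astype(int); d=np.abs(S["img"][190:,200:400].astype(int)-D).sum(2)>60
print("changed px outside (side)",d.sum(),np.argwhere(d).mean(0)[::-1]+[200,190] if d.any() else "")
```

```text
14.3333 [447.57201771  71.87017473 167.98472858] [-0.00256441  0.99207491  0.12519158  0.01038604] [ 1.22265826  0.49889344 -0.15518834] 0.0009583750852293209
-93.0
-100 [651.76632119 208.40398331]
-94 [634.04417242 209.36041316]
changed px outside (side) 241 [296.25311203 268.52697095]
```

View pics/fins.png

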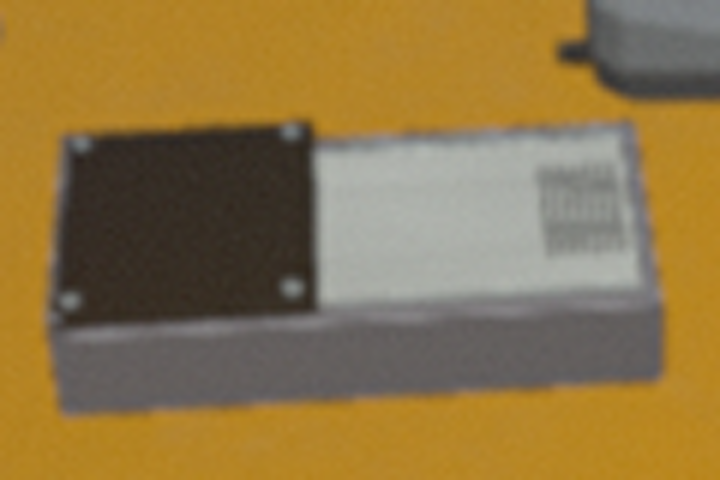

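The lid covers the recess, with its front edge at crop u≈637 against 634 expected for the inner front wall. At the end the fingertips slipped at about 8 N along the case, against about 5 N while it slid freely, so the lid is on its stop. Outside the case, the only change in the lower side view is the removed bushing. Handing in.

```bash
python3 -c "
from rig import ctrl; print(ctrl.finish_job())"
```

```text
the job is handed in; nothing more can be done
None
```

I put the bronze bushing down over the post, let go of it, and then dragged the lid shut by friction. The job was handed in at about 14.3 s with the arm clear, and no verdict was reported.

- **Bushing:** after release, the picture shows it upright on the case floor. Its rim is within 1 pixel of where it should be, and it went down over the post with no contact force.
- **Lid:** I pressed with 3 to 16 N while dragging. The final push reached 20.6 N, above the suggested 18 N but below the 30 N that bends the lid.
- **Lid position:** the edge reading puts the front edge at case x ≈ −93 mm, against −94 mm for fully shut; the method is good to about 1 mm. At the end the fingertips slipped at about 8 N, compared with about 5 N while it slid freely, which suggests the lid is against the front wall. The last push gave a less clear 6 N, but the tool did not move.
- **Other parts:** in the part of the side view I compared, the only change was the missing bushing. That part covers the yellow and turquoise tubes, the shaft and the ring gauge. I did not recheck the gauge block, but the arm never went near it.
- **Calibration:** the two cameras disagreed by 2 to 3 mm when combined. I therefore used the top view, checked against the case's known size, for horizontal positions.

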